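# Roll the castor wheel into its parking chock

## Robot

A 6-joint arm with a two-finger parallel gripper is mounted at the origin on a cart in front of the work surface, level with it; the furniture and walls round the work are solid. World frame = base frame: x ahead of the robot, y to its left, z up, the work surface at z = 0. Lengths are in m, angles in rad, forces in N, time in s.
With the tool pointing down it reaches from about 0.35 to 0.775 m from the base axis. Payload 7.3 kg.
Tool frame: the origin (TCP) lies on the centre line of the jaws, within the pads' length; the fingertips stand tip_reach ahead of it and the grasp point (between the pads) lies 6 mm ahead of it (tip_reach is the distance from the TCP to the fingertips, in m); x points along the fingers, y is the direction in which the jaws open and shut, and the axes are right-handed (so a half turn about x gives the same grasp; the last joint's range is limited). The gripper opens to 92 mm and grips with 3 to 60 N. Pads are 19 mm wide; open, the fingers measure 130 mm over their backs; the gripper's body (75 mm by 190 mm) begins 47 mm behind the grasp point.
Start: joints at [-1.379, 0.342, 1.524, -0, 1.275, -0.146], TCP at [0.174, -0.495, 0.252] pointing down, gripper open.
Joint ranges: [-2.53, 2.53], [-0.77, 2.02], [0.04, 2.7], [-1, 4.14], [0.28, 2.66], [-3.11, 3.11]. Speed limits (rad/s): [2.57, 2.57, 3.14, 3.14, 3.14, 3.14].

## Interface

Orientations are given as [roll, pitch, yaw] about the fixed x, y, z axes, in that order (R = Rz(yaw) Ry(pitch) Rx(roll)).
In Python, from cell import observe, read_camera, get_calibration, hand_in, tip_reach gives the robot as it stands. The module is installed in compiled form; this text tells all that it offers.
- The arm moves only by the shell command python3 -m crank 'ROWS' [FORCE]. ROWS is JSON, a list of rows, each an object of numbers: "fingers": the opening, from -1 (shut) to 1 (fully open); "tx", "ty", "tz": the shift along the tool's x, y, z in units of 40 mm (1.0 is 40 mm); "roll": the turn about the tool's x in units of 10 degrees (1.0 is 10 degrees). In form: [{"fingers": .., "tx": .., "ty": .., "tz": .., "roll": ..}, ...]. A call has exactly 8 rows; each row is the pose to reach, as a shift and turn from the pose commanded when the call began, along the tool's axes at that moment; what a row does not reach only later rows make up. A row lasts 1/8 s, in which the tool goes at most 62.5 mm and 10.7 degrees, less where a joint would pass 70% of its speed; a pose out of reach is approached as far as the arm can. A call with a gripper value outside its range is refused whole. The fingers move at their own pace and stop on an object; FORCE is the grip in N (left out, the last holds). Time passes only in rows, so rows that repeat a pose let the fingers close, or fill a call up. It gives the time, the measured TCP pose, the force and the opening at its end, in the units of the state.
- observe(): the state, without advancing time (a new reading comes with each control period).
- read_camera(name): name is "scene" or "side" or "wrist"; returns (picture, depth): 480x640x3 uint8, red, green, blue; 480x640 float32, m along the optical axis (not along the pixel's ray), 0 where there is no reading.
- get_calibration(name): a dict with "vertical_fov" (degrees; the focal length in pixels is half the picture's height over the tangent of half this angle, whatever the lens; pixels are square), "cx", "cy" (the principal point, pixels), "pose" (4x4, takes a point from camera to world coordinates); the wrist camera has in their place "T_tool_cam" (4x4, takes a point from camera to tool coordinates, whose origin is the TCP and whose axes are the tool frame's). Camera axes: x right, y down, z forward; pixel columns grow to the right and rows downward; lengths in m; the calibration is good to about 2 mm. The wrist camera is an equidistant fisheye: a pixel r from the principal point sees the ray r / f radians off the axis. A picture is of the moment at which its call begins: read the wrist's pose just before it. get_calibration takes no time and is no camera call.
- hand_in(): hands the job in, once; it reports no verdict.
The state is a dict: "time": time; "qpos": joint angles; "qvel": joint speeds; "joint_efforts": joint torques, N m; "tool_pos": TCP position; "tool_rot": TCP orientation; "contact_force": force on the tool from outside, world axes, zero at the start; "torque": the same for the moment, N m; "opening": finger opening in m.
Only numpy, scipy, OpenCV 4.12 (cv2) and the standard library are available. Lean on these libraries where they do the work, as an engineer would, in place of code of your own. Each camera call takes 0.05 s, during which the arm holds its last target. There are 200 camera calls.

## Task

Roll the safe's castor wheel along the bench on its tread until it has gone over the low sill and stands parked in the steel chock between the sill and the end stop. First pick up the one thing that lies in its way and set it down, the same side up, on the bench well clear to the side of the lane; leave the other things alone. The wheel must really roll all the way, not skid: never lift it, let it tip over, or bump it into the loose things.

Things in the scene. Friction and masses are not known exactly. Their poses are not given: they have to be found in the camera images.
- wheel: Castor wheel, one rigid piece of about 0.4 kg, free on its tread: black rubber tread 90 mm in diameter, 28 mm wide; hub 30 mm in diameter, 34 mm over; steel axle stub 14 mm in diameter, 48 mm over its flat ends. Pinched hard it skids; lightly (about 3 N) on the stubs it rolls. Origin at its centre, 45 mm above the bench. x axis along the axle, level while upright; z axis up at the start, turning as it rolls.
- wheel_mark (a point): Point inside the wheel behind the small dark hole seen on each face, 31 mm from the centre along the wheel's z axis: at the top at the start, at the bottom after half a turn (141 mm of rolling), at the top again after one turn (283 mm).
- chock: Steel chock fixed to the bench; origin on the bench under the parked wheel's centre, y axis the way the wheel rolls in, z up. Two upright strips 18 mm high, 36 mm apart inside (x = -18 and 18 mm), from y = -70 to 55 mm; their 3 mm thick feet reach x = -40 and 40 mm. The lane is the line x = 0; the wheel starts at y = -330 to -375 mm, up to 25 mm off it and turned up to 0.3 rad from it.
- chock_mouth (a point): Middle of the chock's entry on the bench, 107 mm before the chock's origin (y = -107 mm): strips 18 mm high narrow from about 64 mm wide here to 36 mm at y = -70 mm. Around the lane, in world coordinates: the bench's front edge is at x = 0.33 m, a tall key machine stands at x over 0.60, y -0.11 to -0.33, a grinder at y over 0.07, x over 0.47.
- chock_sill (a point): Top of the rounded sill 4 mm high across the chock, 22 mm before its origin (y = -22 mm); the wheel climbs over it with 2 to 3 N at its axle and then stays between sill and stop with about 5 mm of play.
- chock_stop (a point): Middle of the end stop's face (y = 48 mm of the chock); the stop is an upright plate 60 mm wide and 50 mm high. The wheel touches it with its centre 3 mm past the chock's origin.
- padlock: Brass padlock lying flat, 68 x 42 x 17 mm, 0.17 kg. Origin on its underside in the middle of its length; the body is the solid block from x = -33 to 3 mm, 42 mm wide along y; the shackle reaches x = 34 mm. One of padlock, pot and measure lies in the lane, between wheel and chock; the other two are beside the lane.
- pot: White round pot with a fixed lid, standing, 47 mm in diameter and 50 mm high, 0.1 kg. Origin at the centre of its underside.
- measure: Yellow and black tape measure standing on its base, 34 mm thick along x, 72 mm long along y, 58 mm high, 0.24 kg. Origin at the centre of its underside.
There are look-alikes about, which are no part of the job. What is shaped like the padlock but orange is not meant.

How it is judged:
By the outcome, as a careful person would: the job done as asked, in the order asked, and still so for the second after the job is handed in, with the robot touching nothing.
It also fails if it takes over 58 s, if anything falls off the work surface, if the arm or the gripper's body presses on something with over 40 N, if the wrist force passes 120 N, or if a joint passes its speed limit or range.

## Working session

There is one attempt and no reset: what is moved stays moved. The work goes in short steps, Python scripts to look and compute and a shell command to move; the robot and the scene stay as the last step left them, time stands still between calls to the robot, and variables do not carry over. Pictures are saved under pics/ and viewed, about 8 in all and at most 12, crops included, and the job is handed in when it is done.

```bash
mkdir -p pics; ls; cat > h.py <<'E'
import numpy as np, cv2
from cell import *
def grab(n,name):
    s=observe(); im,d=read_camera(n); cv2.imwrite(f'pics/{name}.png',im[:,:,::-1]); np.savez(f'pics/{name}.npz',im=im,d=d,tp=s['tool_pos'],tr=s['tool_rot']); return im,d,s
E
python3 - <<'E'
from h import *
for n in ('scene','side'):
    im,d,s=grab(n,n+'0'); c=get_calibration(n); print(n,c['vertical_fov'],c['cx'],c['cy'],np.round(c['pose'],3).tolist())
print(s, tip_reach, get_calibration('wrist'))
E
```

```text
pics
scene 51.74855666433029 318.135659454248 234.17830381989296 [[0.863, -0.242, 0.443, 0.173], [-0.505, -0.404, 0.763, -0.828], [-0.006, -0.882, -0.471, 0.485], [0.0, 0.0, 0.0, 1.0]]
side 43.76508104866279 316.07381872485587 241.6831147901859 [[-1.0, 0.003, 0.028, 0.495], [-0.022, 0.583, -0.812, 0.774], [-0.019, -0.812, -0.583, 0.75], [0.0, 0.0, 0.0, 1.0]]
{'time': 0.05, 'qpos': array([-1.37901720e+00,  3.42672460e-01,  1.52499462e+00,  1.87036959e-05,
        1.27538335e+00, -1.46022406e-01]), 'qvel': array([-7.78601393e-05,  5.34404688e-04, -1.50066704e-03,  6.08667922e-04,
        4.21275080e-04, -8.89802648e-04]), 'joint_efforts': array([ 2.78766711e-03, -4.32419193e+01, -2.44993633e+01,  7.22296885e-02,
        5.22858510e-02, -4.89565116e-05]), 'tool_pos': array([ 0.17393857, -0.49497185,  0.25107883]), 'tool_rot': array([-1.72908715,  1.56933844,  1.75030158]), 'contact_force': array([-0.7489235 ,  0.13100025,  0.10221371]), 'torque': array([-0.03291999, -0.01270002,  0.01140465]), 'opening': 0.09170868645713912} 0.025 {'vertical_fov': 65.70646984690485, 'cx': 322.15193057098156, 'cy': 237.0637734993451, 'T_tool_cam': array([[ 7.92657805e-06, -2.91438078e-01,  9.56589696e-01,
        -1.33292518e-01],
       [ 9.99999981e-01,  1.86453277e-04,  4.85192419e-05,
         8.52599575e-05],
       [-1.92499638e-04,  9.56589678e-01,  2.91438074e-01,
        -7.83688108e-02],
       [ 0.00000000e+00,  0.00000000e+00,  0.00000000e+00,
         1.00000000e+00]])}
```

View pics/scene0.png

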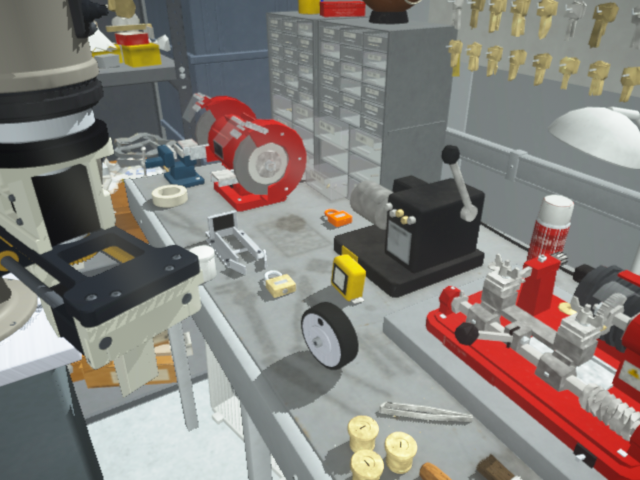

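View pics/side0.png

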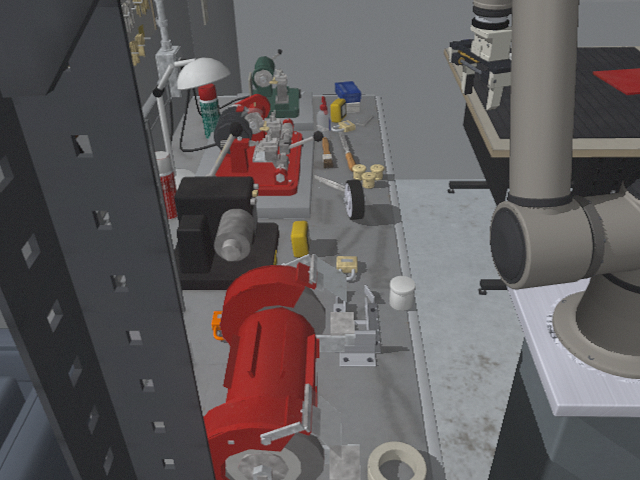

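The scene view shows the wheel at about (330,335), padlock at (280,284) in the lane before the chock at (235,245), the measure at (349,277) and the pot at (205,262). The side view shows the same. Next I'll turn these into positions with depth.

```bash
cat >> h.py <<'E'
def cloud(n,f):
    z=np.load(f'pics/{f}.npz'); im,d=z['im'],z['d'].astype(float); c=get_calibration(n)
    fl=240/np.tan(np.radians(c['vertical_fov'])/2); v,u=np.mgrid[:480,:640]
    if n=='wrist':
        from scipy.spatial.transform import Rotation as R
        T=np.eye(4); T[:3,:3]=R.from_euler('xyz',z['tr']).as_matrix(); T[:3,3]=z['tp']; T=T@c['T_tool_cam']
        a,b=u-c['cx'],v-c['cy']; r=np.hypot(a,b)+1e-9; t=np.tan(r/fl); X,Y=a/r*t*d,b/r*t*d
    else: T=c['pose']; X,Y=(u-c['cx'])/fl*d,(v-c['cy'])/fl*d
    P=np.stack([X,Y,d],-1)@T[:3,:3].T+T[:3,3]
    ok=(d>0)
    return P,im,ok
def top(lst,name,x0,x1,y0,y1,s=1000,zmax=.3):
    # image: columns = -y (left = y1), rows = -x (top = x1)
    H,W=int((x1-x0)*s),int((y1-y0)*s); o=np.zeros((H,W,3),np.uint8)
    for P,im,ok in lst:
        m=ok&(P[...,2]<zmax)&(P[...,0]>x0)&(P[...,0]<x1)&(P[...,1]>y0)&(P[...,1]<y1)
        p=P[m];c=im[m]; i=np.argsort(p[:,2]); p,c=p[i],c[i]
        r=((x1-p[:,0])*s).astype(int).clip(0,H-1); k=((y1-p[:,1])*s).astype(int).clip(0,W-1)
        o[r,k]=c[:,::-1]
        
    for x in np.arange(np.ceil(x0*20)/20,x1,.05): cv2.putText(o,f'{x:.2f}',(0,int((x1-x)*s)),0,.35,(0,0,255)); o[int((x1-x)*s)-0 if x<x1 else 0,::4]=(0,0,255)
    for y in np.arange(np.ceil(y0*20)/20,y1,.05): cv2.putText(o,f'{y:.2f}',(int((y1-y)*s),H-3),0,.35,(0,255,0)); o[::4,min(W-1,int((y1-y)*s))]=(0,255,0)
    cv2.imwrite(f'pics/{name}.png',o)
E
python3 - <<'E'
from h import *
L=[cloud('side','side0'),cloud('scene','scene0')]
top(L,'top0',.28,.72,-.6,.15)
P,im,ok=L[1]
h=cv2.cvtColor(im,cv2.COLOR_RGB2HSV)
def st(nm,m):
    p=P[m&ok]; print(nm,len(p),np.round(np.percentile(p,[2,50,98],axis=0),3).tolist())
v,u=np.mgrid[:480,:640]
for nm,b in dict(padlock=(258,268,302,302),wheel=(298,300,360,372),measure=(328,250,370,302),pot=(190,240,218,282)).items():
    st(nm,(u>b[0])&(u<b[2])&(v>b[1])&(v<b[3])&(P[...,2]>.008)&(P[...,2]<.12))
# wheel: plane fit of near face (bright) 
m=(u>298)&(u<345)&(v>300)&(v<372)&(h[...,2]>150)&(P[...,2]>.005)&ok
p=P[m]; c=p.mean(0); w=np.linalg.svd(p-c,full_matrices=False); print('face',len(p),c.round(4),w[2][2].round(3),w[1])
b=P[ok&(P[...,0]>.36)&(P[...,0]<.5)&(P[...,1]>-.45)&(P[...,1]<-.25)&(abs(P[...,2])<.01)];print('bench z',np.median(b[:,2]))
P2,_,ok2=L[0]; b=P2[ok2&(P2[...,0]>.36)&(P2[...,0]<.5)&(P2[...,1]>-.45)&(P2[...,1]<-.25)&(abs(P2[...,2])<.01)];print('bench z',np.median(b[:,2]))
E
```

```text
padlock 476 [[0.45, -0.205, 0.009], [0.469, -0.188, 0.016], [0.489, -0.141, 0.019]]
wheel 2795 [[0.429, -0.421, 0.013], [0.441, -0.392, 0.061], [0.468, -0.344, 0.09]]
measure 1482 [[0.549, -0.28, 0.01], [0.562, -0.251, 0.032], [0.634, -0.173, 0.058]]
pot 503 [[0.362, -0.099, 0.01], [0.375, -0.093, 0.045], [0.392, -0.057, 0.051]]
face 1171 [ 0.436  -0.3813  0.0468] [0.984 0.179 0.005] [0.66016029 0.62952778 0.05710769]
bench z -7.14850266639866e-05
bench z -0.0015393245209094353
```

View pics/top0.png

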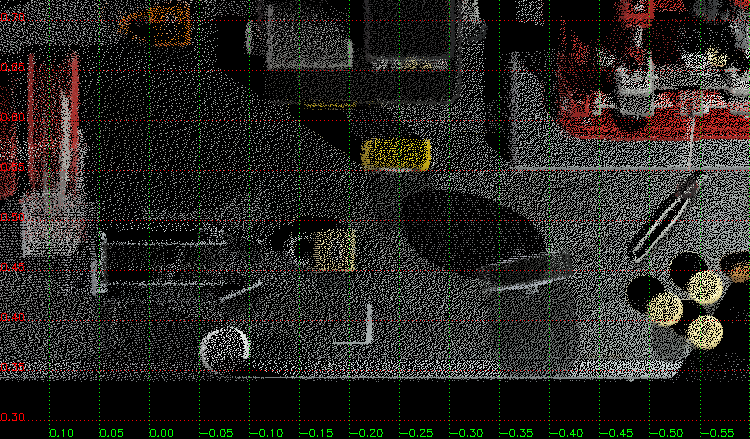

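```bash
python3 - <<'E'
from h import *
from scipy.spatial.transform import Rotation as R
for n,f in (('scene','scene0'),('side','side0')):
    P,im,ok=cloud(n,f); x,y,z=P[...,0],P[...,1],P[...,2]
    m=ok&(x>.365)&(x<.42)&(y>-.23)&(y<-.18)&(im.min(-1)>170)
    vv,uu=np.nonzero(m); print(n,'L',m.sum(), np.round(P[m][:3],3).tolist(), uu[:3],vv[:3])
    for lo,hi in((.425,.447),(.468,.49)):
        m=ok&(x>lo)&(x<hi)&(y>-.06)&(y<.035)&(z>.012)&(z<.022); p=P[m]
        if len(p)>5: print(' strip',len(p),np.polyfit(p[:,1],p[:,0],1).round(4),np.percentile(p[:,0],[5,50,95]).round(4))
    m=ok&(x>.44)&(x<.475)&(y>.02)&(y<.075)&(z>.02)&(z<.06); print(' stop',m.sum(),np.percentile(y[m],[3,25,50,75,97]).round(4) if m.any() else 0)
    m=ok&(x>.42)&(x<.49)&(y>-.14)&(y<-.06)&(z>.012)&(z<.022); print(' flare y',np.percentile(y[m],[1,5]).round(4) if m.any() else 0)
    m=ok&(x>.43)&(x<.51)&(y>-.225)&(y<-.125)&(z>.011)&(z<.025); q=(P[m][:,:2]*1000).astype(np.float32)
    m2=m&(z>.0145); q2=(P[m2][:,:2]*1000).astype(np.float32)
    print(' padlock',len(q),cv2.minAreaRect(q),np.percentile(q,[2,98],axis=0).round(1).tolist(), np.percentile(q2,[2,98],axis=0).round(1).tolist())
    m=ok&(x>.40)&(x<.5)&(y>-.45)&(y<-.31)&(z>.082)&(z<.1); print(' wheel top',m.sum(),np.polyfit(y[m],x[m],1).round(3) ,P[m].mean(0).round(4),np.percentile(y[m],[0,100]).round(4))
    m=ok&(x>.40)&(x<.52)&(y>-.45)&(y<-.31)&(z>.003)&(z<.1); print(' wheel y ext',np.percentile(y[m],[1,99]).round(4))
s=observe(); print(R.from_euler('xyz',s['tool_rot']).as_matrix().round(3))
E
python3 -c "
import cv2;a=cv2.imread('pics/scene0.png')[200:380,190:380];cv2.imwrite('pics/crop0.png',cv2.resize(a,None,fx=3.1,fy=3.1,interpolation=2))"
```

```text
scene L 134 [[0.419, -0.207, 0.002], [0.379, -0.217, -0.228], [0.378, -0.219, -0.227]] [258 248 248] [305 418 419]
 strip 89 [0.0058 0.437 ] [0.4357 0.4366 0.4392]
 strip 92 [0.002  0.4769] [0.4751 0.4765 0.4798]
 stop 259 [0.0421 0.0441 0.0452 0.0465 0.0512]
 flare y [-0.1393 -0.1115]
 padlock 409 ((471.1082458496094, -171.7887420654297), (68.6697769165039, 42.259849548339844), 87.55538177490234) [[449.9, -204.4], [489.9, -141.4]] [[450.4, -204.0], [490.5, -169.5]]
 wheel top 538 [-0.159  0.388] [ 0.4488 -0.3817  0.087 ] [-0.4038 -0.3507]
 wheel y ext [-0.4215 -0.3409]
side L 0 [] [] []
 strip 65 [0.0007 0.4344] [0.4324 0.4344 0.4361]
 strip 20 [0.0218 0.4755] [0.4735 0.4745 0.4756]
 stop 182 [0.0491 0.0544 0.0557 0.0566 0.0583]
 flare y [-0.1195 -0.1063]
 padlock 263 ((467.7017822265625, -169.52195739746094), (67.36239624023438, 40.63382339477539), 88.29757690429688) [[447.1, -200.9], [487.3, -153.4]] [[447.1, -200.4], [487.3, -163.9]]
 wheel top 131 [-0.098  0.411] [ 0.4468 -0.3677  0.0861] [-0.3957 -0.3449]
 wheel y ext [-0.4061 -0.3275]
[[-0.     0.331 -0.943]
 [ 0.001 -0.943 -0.331]
 [-1.    -0.001 -0.   ]]
```

View pics/crop0.png

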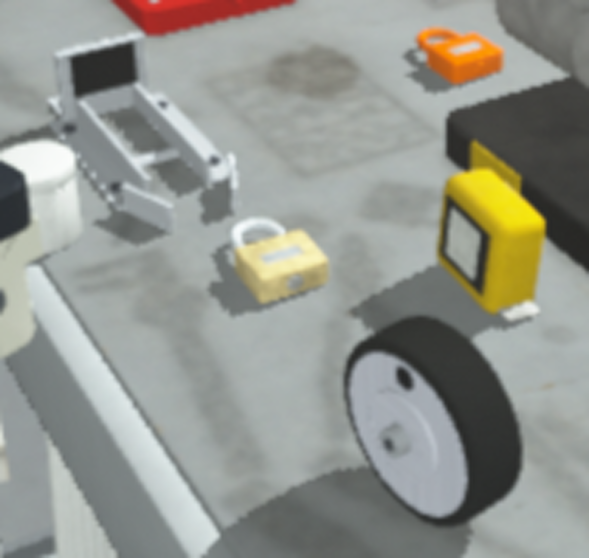

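The crop shows the padlock alone in the lane, wheel leaning none, measure to the right, pot to the left; bench between is free. I still need the clearance near the grinder for the wrist camera side.

```bash
python3 - <<'E'
from h import *
for n,f in (('scene','scene0'),('side','side0')):
    P,im,ok=cloud(n,f); x,y,z=P[...,0],P[...,1],P[...,2]
    for a in np.arange(.34,.62,.04):
        print(n,round(a,2),[ (round(float(z[m].max()),3) if (m:=ok&(x>a)&(x<a+.04)&(y>b)&(y<b+.04)&(z<.5)).any() else None) for b in (.0,.04,.08,.12,.16)])
E
```

```text
scene 0.34 [0.002, 0.003, 0.003, 0.003, 0.003]
scene 0.38 [0.004, 0.005, 0.003, 0.003, 0.004]
scene 0.42 [0.02, 0.051, 0.003, 0.003, 0.004]
scene 0.46 [0.02, 0.2, 0.201, 0.199, 0.003]
scene 0.5 [0.003, 0.225, 0.224, 0.224, 0.166]
scene 0.54 [0.004, 0.222, 0.216, 0.175, 0.045]
scene 0.58 [0.003, 0.213, 0.212, 0.023, 0.193]
side 0.34 [0.003, 0.002, 0.003, 0.003, 0.004]
side 0.38 [0.005, 0.004, 0.004, 0.004, 0.003]
side 0.42 [0.02, 0.051, 0.006, 0.004, 0.003]
side 0.46 [None, 0.202, 0.203, 0.202, 0.002]
side 0.5 [0.001, 0.225, 0.223, 0.222, 0.169]
side 0.54 [None, 0.218, 0.216, 0.211, 0.191]
side 0.58 [None, 0.21, 0.212, 0.21, 0.191]
```

```bash
python3 -m crank '[{"fingers":1,"roll":-1,"tz":-1.2,"ty":-0.5},{"fingers":1,"roll":-2,"tz":-2.4,"ty":-1.2},{"fingers":1,"roll":-3,"tz":-3.6,"ty":-2},{"fingers":1,"roll":-4,"tz":-4.8,"ty":-2.8},{"fingers":1,"roll":-5,"tz":-6,"ty":-3.6},{"fingers":1,"roll":-6,"tz":-7,"ty":-4},{"fingers":1,"roll":-7.07,"tz":-8,"ty":-4},{"fingers":1,"roll":-7.07,"tz":-8,"ty":-4}]'
```

```text
invalid input at $[0]: expected keys fingers, tx, ty, tz, roll
```

The grinder is 0.2 m tall at y>0.07, so the wrist camera must sit on the -y side, which means roll +109°. The call was refused because some keys were missing; nothing moved.

```bash
python3 -m crank '[{"fingers":1,"tx":0,"ty":-0.5,"tz":-1.0,"roll":1},{"fingers":1,"tx":0,"ty":-1.1,"tz":-2.2,"roll":2},{"fingers":1,"tx":0,"ty":-1.8,"tz":-3.5,"roll":3},{"fingers":1,"tx":0,"ty":-2.5,"tz":-4.8,"roll":4},{"fingers":1,"tx":0,"ty":-3.2,"tz":-6.1,"roll":5},{"fingers":1,"tx":0,"ty":-3.9,"tz":-7.4,"roll":6},{"fingers":1,"tx":0,"ty":-4.4,"tz":-8.6,"roll":7},{"fingers":1,"tx":0,"ty":-4.8,"tz":-9.5,"roll":8}]' 30; python3 -c "
from cell import observe;s=observe();print(s['qpos'].round(3),s['tool_pos'],s['tool_rot'])"
```

```text
time: 1.1
tool_pos: [0.4668, -0.1901, 0.2516]
tool_rot: [0.9, 1.57, 3.042]
contact_force: [1.2, -0.5, 0.3]
opening: 0.0918
[-0.539  0.304  1.58  -0.     1.258  2.032] [ 0.46680402 -0.19006005  0.25155775] [0.89965471 1.57049767 3.04173122]
```

```bash
python3 -m crank '[{"fingers":1,"tx":0.6,"ty":0,"tz":0,"roll":1},{"fingers":1,"tx":1.4,"ty":0,"tz":0,"roll":2},{"fingers":1,"tx":2.2,"ty":0,"tz":0,"roll":2.93},{"fingers":1,"tx":2.8,"ty":0,"tz":0,"roll":2.93},{"fingers":1,"tx":2.8,"ty":0,"tz":0,"roll":2.93},{"fingers":1,"tx":2.8,"ty":0,"tz":0,"roll":2.93},{"fingers":1,"tx":2.8,"ty":0,"tz":0,"roll":2.93},{"fingers":1,"tx":2.8,"ty":0,"tz":0,"roll":2.93}]' ; python3 - <<'E'
from h import *
im,d,s=grab('wrist','w1'); P,im,ok=cloud('wrist','w1'); print(s['tool_pos'].round(4),s['tool_rot'].round(3),s['qpos'].round(3))
h=cv2.cvtColor(im,cv2.COLOR_RGB2HSV); x,y,z=P[...,0],P[...,1],P[...,2]
m=ok&(x>.43)&(x<.52)&(y>-.23)&(y<-.12)&(z>.009)&(z<.03); print(m.sum(),np.percentile(P[m],[2,50,98],axis=0).round(4).tolist(),cv2.minAreaRect((P[m][:,:2]*1000).astype(np.float32)))
m&=(z>.014)&(h[...,1]>60); print(m.sum(),np.percentile(P[m],[2,50,98],axis=0).round(4).tolist())
for lo,hi in((.42,.45),(.462,.49)):
        m=ok&(x>lo)&(x<hi)&(y>-.06)&(y<.035)&(z>.013)&(z<.022); p=P[m]
        if len(p)>5: print(' strip',len(p),np.polyfit(p[:,1],p[:,0],1).round(4),np.percentile(p[:,0],[5,50,95]).round(4),np.percentile(p[:,1],[2,98]).round(3))
m=ok&(x>.44)&(x<.475)&(y>.02)&(y<.075)&(z>.02)&(z<.06); print(' stop',m.sum(),np.percentile(y[m],[3,25,50,75,97]).round(4) if m.any() else 0)
E
```

```text
time: 2.1
tool_pos: [0.4662, -0.1918, 0.1406]
tool_rot: [-2.237, 1.569, -0.601]
contact_force: [0.2, -0.2, 0.1]
opening: 0.0915
[ 0.4662 -0.1918  0.1406] [-2.237  1.569 -0.601] [-0.543  0.425  1.738 -0.     0.977  2.534]
3416 [[0.4492, -0.2038, 0.0099], [0.469, -0.1831, 0.017], [0.4887, -0.1406, 0.0186]] ((469.50799560546875, -170.5142822265625), (68.07174682617188, 42.48933029174805), 88.91511535644531)
1990 [[0.4494, -0.2035, 0.0154], [0.4681, -0.1867, 0.0172], [0.4887, -0.1695, 0.0186]]
 strip 26 [0.0941 0.4413] [0.4341 0.436  0.4374] [-0.06  -0.053]
 strip 69 [0.0032 0.4757] [0.4737 0.4755 0.4772] [-0.06  -0.042]
 stop 0 0
```

View pics/w1.png

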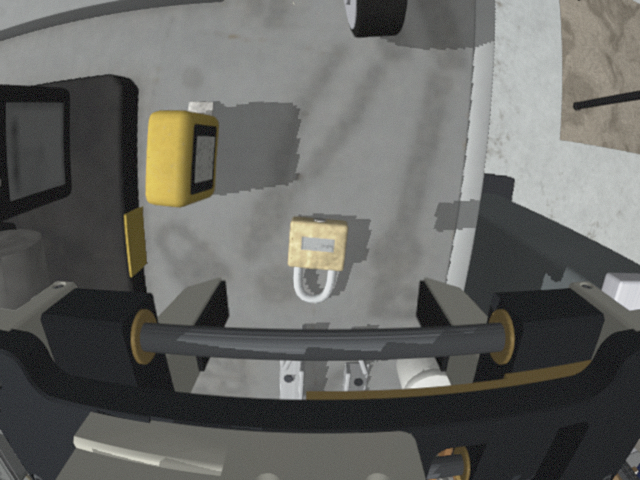

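The wrist view shows the padlock body at about (318,245), shackle toward the chock, both fingers straddling with room. Descending and gripping now.

```bash
python3 -m crank '[{"fingers":1,"tx":1,"ty":-0.07,"tz":0.13,"roll":0},{"fingers":1,"tx":2,"ty":-0.07,"tz":0.13,"roll":0},{"fingers":1,"tx":2.6,"ty":-0.07,"tz":0.13,"roll":0},{"fingers":1,"tx":2.8,"ty":-0.07,"tz":0.13,"roll":0},{"fingers":0.2,"tx":2.8,"ty":-0.07,"tz":0.13,"roll":0},{"fingers":-0.4,"tx":2.8,"ty":-0.07,"tz":0.13,"roll":0},{"fingers":-0.4,"tx":2.8,"ty":-0.07,"tz":0.13,"roll":0},{"fingers":-0.4,"tx":2.8,"ty":-0.07,"tz":0.13,"roll":0}]' 20
```

```text
time: 3.15
tool_pos: [0.4686, -0.1864, 0.0283]
tool_rot: [-2.229, 1.57, -0.593]
contact_force: [0.5, -0.2, -0.1]
opening: 0.0565
```

```bash
python3 -m crank '[{"fingers":-0.4,"tx":0,"ty":0,"tz":0,"roll":0},{"fingers":-0.4,"tx":0,"ty":0,"tz":0,"roll":0},{"fingers":-0.4,"tx":0,"ty":0,"tz":0,"roll":0},{"fingers":-0.4,"tx":0,"ty":0,"tz":0,"roll":0},{"fingers":-0.4,"tx":-0.2,"ty":0,"tz":0,"roll":0},{"fingers":-0.4,"tx":-0.7,"ty":0,"tz":0,"roll":0},{"fingers":-0.4,"tx":-1,"ty":0,"tz":0,"roll":0},{"fingers":-0.4,"tx":-1,"ty":0,"tz":0,"roll":0}]' 20
```

```text
time: 4.15
tool_pos: [0.4687, -0.1865, 0.0685]
tool_rot: [-2.215, 1.569, -0.579]
contact_force: [-0.7, -0.2, -0.9]
opening: 0.0431
```

```bash
python3 -m crank '[{"fingers":-0.4,"tx":0,"ty":0.6,"tz":-0.4,"roll":0},{"fingers":-0.4,"tx":0,"ty":1.6,"tz":-1,"roll":0},{"fingers":-0.4,"tx":0,"ty":2.3,"tz":-1.45,"roll":0},{"fingers":-0.4,"tx":0.2,"ty":2.5,"tz":-1.6,"roll":0},{"fingers":-0.4,"tx":0.6,"ty":2.5,"tz":-1.6,"roll":0},{"fingers":-0.4,"tx":0.9,"ty":2.5,"tz":-1.6,"roll":0},{"fingers":-0.4,"tx":0.99,"ty":2.5,"tz":-1.6,"roll":0},{"fingers":-0.4,"tx":1,"ty":2.5,"tz":-1.6,"roll":0}]' 20; python3 -m crank '[{"fingers":0,"tx":0,"ty":0,"tz":0,"roll":0},{"fingers":0.3,"tx":0,"ty":0,"tz":0,"roll":0},{"fingers":0.3,"tx":0,"ty":0,"tz":0,"roll":0},{"fingers":0.3,"tx":0,"ty":0,"tz":0,"roll":0},{"fingers":0.6,"tx":-0.6,"ty":0,"tz":0,"roll":0},{"fingers":0.6,"tx":-1.8,"ty":0,"tz":0,"roll":0},{"fingers":0.6,"tx":-3,"ty":0,"tz":0,"roll":0},{"fingers":0.6,"tx":-4,"ty":0,"tz":0,"roll":0}]' 20
```

```text
time: 5.15
tool_pos: [0.3728, -0.2562, 0.0276]
tool_rot: [0.86, 1.57, 2.496]
contact_force: [-3.0, 2.1, 2.9]
opening: 0.0423
time: 6.15
tool_pos: [0.3727, -0.2567, 0.1897]
tool_rot: [-2.427, 1.569, -0.791]
contact_force: [-0.2, -0.6, -0.9]
opening: 0.0736
```

```bash
cat >> h.py <<'E'
from scipy.spatial.transform import Rotation as R
def tool():
    s=observe(); M=R.from_euler('xyz',s['tool_rot']).as_matrix(); return s['tool_pos'],M,s
def units(dx,dy):
    p,M,s=tool(); v=np.array([dx,dy,0]); return (v@M[:,1]/.04).round(3),(v@M[:,2]/.04).round(3)
E
python3 - <<'E'
from h import *
p,M,s=tool(); print(p.round(4),M.round(3).tolist(),np.degrees(np.arctan2(M[1,1],M[0,1])),s['qpos'].round(3)); print(units(.449-p[0],-.377-p[1]))
E
```

```text
[ 0.3727 -0.2567  0.1897] [[0.001, -0.998, -0.065], [-0.001, -0.065, 0.998], [-1.0, -0.001, -0.001]] -176.26483633405124 [-0.773  0.276  1.809 -0.     1.055  2.304]
(np.float64(-1.708), np.float64(-3.126))
```

```bash
python3 -m crank '[{"fingers":0.6,"tx":0,"ty":-0.3,"tz":-0.5,"roll":-0.2},{"fingers":0.6,"tx":0,"ty":-0.7,"tz":-1.3,"roll":-0.5},{"fingers":0.6,"tx":0,"ty":-1.2,"tz":-2.2,"roll":-0.66},{"fingers":0.6,"tx":0,"ty":-1.6,"tz":-2.9,"roll":-0.66},{"fingers":0.6,"tx":0,"ty":-1.71,"tz":-3.12,"roll":-0.66},{"fingers":0.6,"tx":0,"ty":-1.71,"tz":-3.12,"roll":-0.66},{"fingers":0.6,"tx":0,"ty":-1.71,"tz":-3.12,"roll":-0.66},{"fingers":0.6,"tx":0,"ty":-1.71,"tz":-3.12,"roll":-0.66}]' 3; python3 - <<'E'
from h import *
im,d,s=grab('wrist','w2'); P,im,ok=cloud('wrist','w2'); p,M,s=tool(); print(p.round(4),np.degrees(np.arctan2(M[1,1],M[0,1])),s['qpos'].round(3))
x,y,z=P[...,0],P[...,1],P[...,2]
W=ok&(x>.39)&(x<.51)&(y>-.45)&(y<-.31)&(z>.004)&(z<.1)
for zl,zh in((.086,.1),(.075,.086),(.03,.06)):
    m=W&(z>zl)&(z<zh); q=(P[m][:,:2]*1000).astype(np.float32); print(zl,m.sum(),cv2.minAreaRect(q),P[m].mean(0).round(4),np.polyfit(y[m],x[m],1).round(3))
# extremes normal to wheel plane
a=.17
for a in(.14,.16,.18):
    n=np.array([np.cos(a),np.sin(a)]); q=P[W&(z>.06)][:,:2]@n; print(a,np.percentile(q,[1,5,50,95,99]).round(4), (np.array([.449,-.377])@n).round(4))
m=ok&(x>.33)&(x<.43)&(y>-.32)&(y<-.15)&(z>.009)&(z<.03); print('padlock',cv2.minAreaRect((P[m][:,:2]*1000).astype(np.float32)),np.median(z[m]))
E
```

```text
time: 7.15
tool_pos: [0.4487, -0.3759, 0.1881]
tool_rot: [0.68, 1.571, 2.432]
contact_force: [0.4, -0.5, 0.3]
opening: 0.0735
[ 0.4489 -0.3761  0.1881] -169.6423448212176 [-0.828  0.506  1.446  0.     1.189  2.133]
0.086 2124 ((448.9257507324219, -377.0328063964844), (27.628055572509766, 41.22359848022461), 11.291316986083984) [ 0.449  -0.3777  0.0887] [-0.078  0.42 ]
0.075 1704 ((449.244384765625, -377.2408447265625), (30.23919677734375, 68.71403503417969), 10.719225883483887) [ 0.4503 -0.3849  0.0817] [-0.153  0.391]
0.03 555 ((450.83795166015625, -389.32574462890625), (47.63776397705078, 63.50041198730469), 10.633416175842285) [ 0.4526 -0.3968  0.0516] [-0.079  0.421]
0.14 [0.3759 0.3789 0.3922 0.4054 0.4077] 0.392
0.16 [0.367  0.37   0.3832 0.3964 0.3986] 0.3832
0.18 [0.3579 0.3611 0.3744 0.3871 0.3897] 0.3743
padlock ((368.94549560546875, -227.1892547607422), (41.59669494628906, 37.69572448730469), 12.049909591674805) 0.01258989686143508
```

View pics/w2.png

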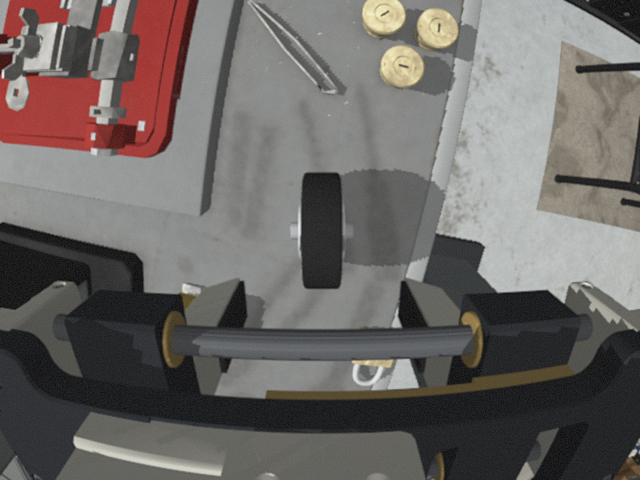

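The wheel sits upright at (321,230), centred between the fingers, and its stubs are visible. The padlock lies flat at (372,365). Going down and closing with 3 N.

```bash
python3 -m crank '[{"fingers":0.6,"tx":0.8,"ty":0,"tz":-0.02,"roll":-0.03},{"fingers":0.6,"tx":1.8,"ty":0,"tz":-0.02,"roll":-0.03},{"fingers":0.6,"tx":2.6,"ty":0,"tz":-0.02,"roll":-0.03},{"fingers":0.6,"tx":3.1,"ty":0,"tz":-0.02,"roll":-0.03},{"fingers":0.6,"tx":3.32,"ty":0,"tz":-0.02,"roll":-0.03},{"fingers":0.3,"tx":3.32,"ty":0,"tz":-0.02,"roll":-0.03},{"fingers":0.1,"tx":3.32,"ty":0,"tz":-0.02,"roll":-0.03},{"fingers":-0.05,"tx":3.32,"ty":0,"tz":-0.02,"roll":-0.03}]' 3; python3 -m crank '[{"fingers":-0.05,"tx":0,"ty":0,"tz":0,"roll":0},{"fingers":-0.05,"tx":0,"ty":0,"tz":0,"roll":0},{"fingers":-0.05,"tx":0,"ty":0,"tz":0,"roll":0},{"fingers":-0.05,"tx":0,"ty":0,"tz":0,"roll":0},{"fingers":-0.05,"tx":0,"ty":0,"tz":0,"roll":0},{"fingers":-0.05,"tx":0,"ty":0,"tz":0,"roll":0},{"fingers":-0.05,"tx":0,"ty":0,"tz":0,"roll":0},{"fingers":-0.05,"tx":0,"ty":0,"tz":0,"roll":0}]' 3; python3 - <<'E'
from h import *
p,M,s=tool(); print(p.round(4),np.degrees(np.arctan2(M[1,1],M[0,1])),s['opening'],s['contact_force'],s['qpos'].round(3))
E
```

```text
time: 8.2
tool_pos: [0.4496, -0.3779, 0.0559]
tool_rot: [-2.549, 1.569, -0.792]
contact_force: [1.6, 0.4, 0.6]
opening: 0.0483
time: 9.2
tool_pos: [0.4494, -0.3775, 0.055]
tool_rot: [-2.353, 1.57, -0.596]
contact_force: [2.4, 1.1, 4.1]
opening: 0.0481
[ 0.4494 -0.3775  0.055 ] -169.36116804356783 0.04807670223752692 [2.3606807  1.10918806 4.05616775] [-0.829  0.667  1.574  0.     0.9    2.127]
```

```bash
cat > plan.py <<'E'
import numpy as np,sys,json
from scipy.interpolate import interp1d
# usage: plan.py x0 y0 phi0deg  knots "s:phi,..."  step_mm nrows
x0,y0,p0=map(float,sys.argv[1:4]); k=[tuple(map(float,a.split(':'))) for a in sys.argv[4].split(',')]; step=float(sys.argv[5]); n=int(sys.argv[6])
S=np.arange(0,n*step+.1,.1); ph=np.radians(np.interp(S,*zip(*k)))
X=x0-np.cumsum(np.sin(ph))*1e-4; Y=y0+np.cumsum(np.cos(ph))*1e-4
for c in range(0,n,8):
    i0=int(round(c*step*10)); a=ph[i0]; print('call',c//8)
    for r in range(c+1,min(c+9,n+1)):
        i=int(round(r*step*10)); dx,dy=X[i]-X[i0],Y[i]-Y[i0]
        ty=-(dx*np.cos(a)+dy*np.sin(a))/.04; tz=(-dx*np.sin(a)+dy*np.cos(a))/.04
        print(f'ty {ty:.3f} tz {tz:.3f} roll {-np.degrees(ph[i]-a)/10:.3f}   x {X[i]:.4f} y {Y[i]:.4f}')
E
python3 plan.py .4495 -.3775 10.6 0:10.6,80:-5,160:-5,230:0,400:0 10 32
```

```text
call 0
ty -0.004 tz 0.250 roll 0.195   x 0.4478 y -0.3675
ty -0.017 tz 0.500 roll 0.390   x 0.4465 y -0.3576
ty -0.038 tz 0.749 roll 0.585   x 0.4455 y -0.3477
ty -0.068 tz 0.997 roll 0.780   x 0.4448 y -0.3377
ty -0.106 tz 1.244 roll 0.975   x 0.4445 y -0.3277
ty -0.153 tz 1.490 roll 1.170   x 0.4445 y -0.3177
ty -0.208 tz 1.733 roll 1.365   x 0.4449 y -0.3077
ty -0.271 tz 1.975 roll 1.560   x 0.4456 y -0.2977
call 1
ty -0.000 tz 0.250 roll -0.000   x 0.4465 y -0.2878
ty -0.000 tz 0.500 roll -0.000   x 0.4473 y -0.2778
ty -0.000 tz 0.750 roll -0.000   x 0.4482 y -0.2679
ty -0.000 tz 1.000 roll -0.000   x 0.4491 y -0.2579
ty 0.000 tz 1.250 roll -0.000   x 0.4500 y -0.2479
ty 0.000 tz 1.500 roll -0.000   x 0.4508 y -0.2380
ty 0.000 tz 1.750 roll -0.000   x 0.4517 y -0.2280
ty 0.000 tz 2.000 roll -0.000   x 0.4526 y -0.2180
call 2
ty 0.002 tz 0.250 roll -0.071   x 0.4534 y -0.2081
ty 0.006 tz 0.500 roll -0.143   x 0.4541 y -0.1981
ty 0.014 tz 0.750 roll -0.214   x 0.4546 y -0.1881
ty 0.025 tz 1.000 roll -0.286   x 0.4551 y -0.1781
ty 0.039 tz 1.249 roll -0.357   x 0.4554 y -0.1681
ty 0.056 tz 1.499 roll -0.429   x 0.4556 y -0.1581
ty 0.076 tz 1.748 roll -0.500   x 0.4556 y -0.1481
ty 0.098 tz 1.997 roll -0.500   x 0.4556 y -0.1381
call 3
ty -0.000 tz 0.250 roll -0.000   x 0.4556 y -0.1281
ty -0.000 tz 0.500 roll -0.000   x 0.4556 y -0.1181
ty -0.000 tz 0.750 roll -0.000   x 0.4556 y -0.1081
ty -0.000 tz 1.000 roll -0.000   x 0.4556 y -0.0981
ty -0.000 tz 1.250 roll -0.000   x 0.4556 y -0.0881
ty -0.000 tz 1.500 roll -0.000   x 0.4556 y -0.0781
ty -0.000 tz 1.750 roll -0.000   x 0.4556 y -0.0681
ty -0.000 tz 2.000 roll -0.000   x 0.4556 y -0.0581
```

```bash
python3 -m crank '[{"fingers":-0.05,"tx":0,"ty":0,"tz":0.15,"roll":0.12},{"fingers":-0.05,"tx":0,"ty":-0.01,"tz":0.4,"roll":0.31},{"fingers":-0.05,"tx":0,"ty":-0.03,"tz":0.67,"roll":0.52},{"fingers":-0.05,"tx":0,"ty":-0.06,"tz":0.94,"roll":0.73},{"fingers":-0.05,"tx":0,"ty":-0.1,"tz":1.21,"roll":0.95},{"fingers":-0.05,"tx":0,"ty":-0.15,"tz":1.48,"roll":1.16},{"fingers":-0.05,"tx":0,"ty":-0.21,"tz":1.73,"roll":1.36},{"fingers":-0.05,"tx":0,"ty":-0.27,"tz":1.97,"roll":1.56}]' 3; python3 - <<'E'
from h import *
im,d,s=grab('scene','s2'); p,M,s=tool(); print(p.round(4),np.degrees(np.arctan2(M[1,1],M[0,1])),s['opening'],s['contact_force'],s['qpos'].round(3))
cv2.imwrite('pics/s2c.png',cv2.resize(im[180:380,190:400,::-1],None,fx=2.8,fy=2.8))
E
```

```text
time: 10.2
tool_pos: [0.4439, -0.2969, 0.0541]
tool_rot: [1.148, 1.568, 2.631]
contact_force: [0.1, -0.9, -0.0]
opening: 0.0484
[ 0.444  -0.2956  0.0541] 174.88314676220782 0.04802045753802907 [-0.21225713  0.76504772  0.30591346] [-0.731  0.597  1.729 -0.     0.819  2.5  ]
```

View pics/s2c.png

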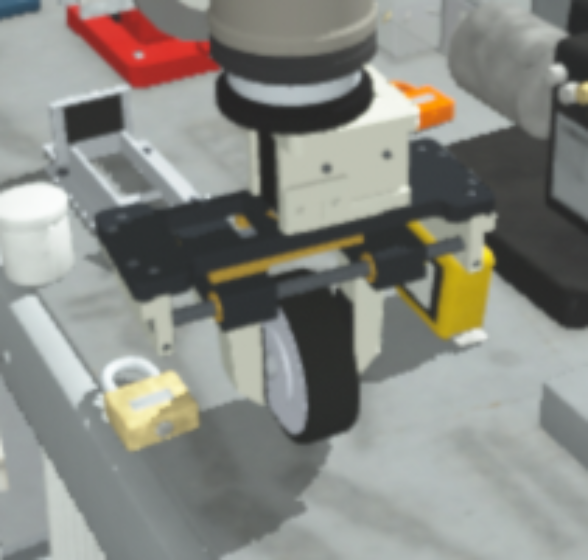

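The view shows the wheel upright between the fingers, its rim beyond padlock and measure with clear room. It has drifted 1.6 mm towards -x, so I'm replanning the rest from here.

```bash
python3 plan.py .444 -.2956 -5.1 0:-5.1,20:-6,80:-6,145:0,400:0 10 16 | awk '{print}'
```

```text
call 0
ty -0.001 tz 0.250 roll 0.045   x 0.4449 y -0.2855
ty -0.004 tz 0.500 roll 0.090   x 0.4459 y -0.2756
ty -0.008 tz 0.750 roll 0.090   x 0.4470 y -0.2656
ty -0.012 tz 1.000 roll 0.090   x 0.4480 y -0.2557
ty -0.016 tz 1.250 roll 0.090   x 0.4491 y -0.2458
ty -0.020 tz 1.500 roll 0.090   x 0.4501 y -0.2358
ty -0.024 tz 1.750 roll 0.090   x 0.4512 y -0.2259
ty -0.028 tz 2.000 roll 0.090   x 0.4522 y -0.2159
call 1
ty 0.002 tz 0.250 roll -0.092   x 0.4532 y -0.2060
ty 0.008 tz 0.500 roll -0.185   x 0.4540 y -0.1960
ty 0.018 tz 0.750 roll -0.277   x 0.4546 y -0.1860
ty 0.032 tz 0.999 roll -0.369   x 0.4551 y -0.1760
ty 0.050 tz 1.249 roll -0.462   x 0.4554 y -0.1660
ty 0.073 tz 1.498 roll -0.554   x 0.4556 y -0.1560
ty 0.098 tz 1.746 roll -0.600   x 0.4556 y -0.1460
ty 0.124 tz 1.995 roll -0.600   x 0.4556 y -0.1360
```

```bash
python3 -m crank '[{"fingers":-0.05,"tx":0,"ty":0,"tz":0.15,"roll":0.03},{"fingers":-0.05,"tx":0,"ty":0,"tz":0.4,"roll":0.08},{"fingers":-0.05,"tx":0,"ty":-0.01,"tz":0.67,"roll":0.09},{"fingers":-0.05,"tx":0,"ty":-0.01,"tz":0.94,"roll":0.09},{"fingers":-0.05,"tx":0,"ty":-0.015,"tz":1.21,"roll":0.09},{"fingers":-0.05,"tx":0,"ty":-0.02,"tz":1.48,"roll":0.09},{"fingers":-0.05,"tx":0,"ty":-0.025,"tz":1.75,"roll":0.09},{"fingers":-0.05,"tx":0,"ty":-0.03,"tz":2,"roll":0.09}]' 3; python3 -m crank '[{"fingers":-0.05,"tx":0,"ty":0,"tz":0.25,"roll":-0.09},{"fingers":-0.05,"tx":0,"ty":0.01,"tz":0.5,"roll":-0.18},{"fingers":-0.05,"tx":0,"ty":0.02,"tz":0.75,"roll":-0.28},{"fingers":-0.05,"tx":0,"ty":0.03,"tz":1,"roll":-0.37},{"fingers":-0.05,"tx":0,"ty":0.05,"tz":1.25,"roll":-0.46},{"fingers":-0.05,"tx":0,"ty":0.07,"tz":1.5,"roll":-0.55},{"fingers":-0.05,"tx":0,"ty":0.1,"tz":1.75,"roll":-0.6},{"fingers":-0.05,"tx":0,"ty":0.12,"tz":1.95,"roll":-0.6}]' 3; python3 - <<'E'
from h import *
im,d,s=grab('scene','s3'); p,M,s=tool(); print(p.round(4),np.degrees(np.arctan2(M[1,1],M[0,1])),s['opening'],s['contact_force'],s['qpos'].round(3))
w,_,_=grab('wrist','w3')
o=np.hstack([cv2.resize(im[160:340,180:340,::-1],(480,540)),cv2.resize(w[180:480,160:480,::-1],(320,300)).repeat(1,0) if 0 else cv2.copyMakeBorder(cv2.resize(w[0:400,160:480,::-1],(320,400)),0,140,0,0,0)]); cv2.imwrite('pics/s3c.png',o)
E
```

```text
time: 11.25
tool_pos: [0.4535, -0.2177, 0.055]
tool_rot: [-2.17, 1.571, -0.702]
contact_force: [-2.4, 0.5, 0.8]
opening: 0.0481
time: 12.25
tool_pos: [0.4567, -0.1397, 0.055]
tool_rot: [-2.038, 1.57, -0.465]
contact_force: [0.5, -0.8, -1.1]
opening: 0.0477
[ 0.4566 -0.139   0.055 ] -179.8449109007146 0.04794360780479767 [ 1.53291668  1.27480894 -0.28490015] [-4.560e-01  5.220e-01  1.889e+00  1.000e-03  7.310e-01  2.682e+00]
```

View pics/s3c.png

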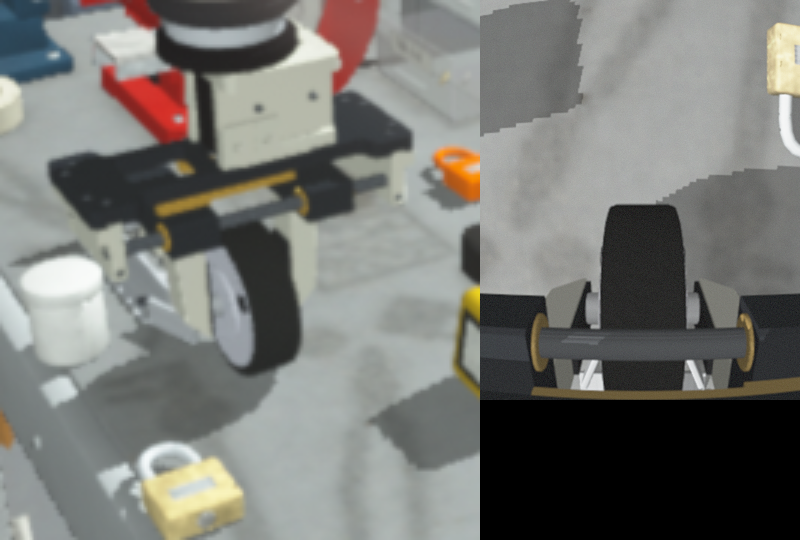

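```bash
python3 - <<'E'
from h import *
P,im,ok=cloud('scene','s3')
for v in range(254,268,2): print(v,[(int(im[v,u].max()),*np.round(P[v,u]*1000).astype(int).tolist()) for u in range(252,272,3)])
P,im,ok=cloud('wrist','w3'); x,y,z=P[...,0],P[...,1],P[...,2]
W=ok&(abs(x-.456)<.013)&(y>-.25)&(y<-.1)&(z>.02)&(z<.12)&(im.max(-1)<70)
# circle fit in (y,z) with radius 45
p=P[W]; from scipy.optimize import least_squares
f=least_squares(lambda c:np.hypot(p[:,1]-c[0],p[:,2]-c[1])-.045,[-.14,.045],loss='soft_l1',f_scale=.002); print('wheel yz',f.x,len(p))
m=W&(z>.05);print('x ext',np.percentile(x[ok&(abs(x-.456)<.03)&(y<-.16)&(y>-.19)&(z>.04)&(z<.09)],[1,99]))
for lo,hi in((.42,.45),(.462,.49)):
        m=ok&(x>lo)&(x<hi)&(y>-.06)&(y<.035)&(z>.013)&(z<.022); q=P[m]
        if len(q)>5: print(' strip',len(q),np.percentile(q[:,0],[5,50,95]).round(4),np.percentile(q[:,1],[2,98]).round(3))
E
```

```text
254 [(168, 441, -142, 59), (190, 442, -153, 64), (163, 444, -162, 68), (61, 444, -174, 74), (46, 448, -177, 74), (46, 452, -180, 74), (45, 458, -179, 72)]
256 [(165, 441, -140, 53), (182, 441, -154, 61), (166, 443, -162, 64), (112, 444, -173, 69), (45, 446, -180, 73), (45, 452, -180, 71), (46, 457, -180, 69)]
258 [(157, 440, -143, 51), (168, 442, -151, 55), (162, 444, -159, 58), (128, 444, -174, 66), (46, 446, -181, 69), (45, 451, -181, 68), (45, 456, -183, 67)]
260 [(170, 438, -147, 50), (167, 441, -153, 52), (174, 443, -161, 56), (90, 444, -173, 62), (45, 445, -182, 66), (45, 449, -185, 66), (44, 456, -182, 63)]
262 [(166, 437, -150, 48), (165, 441, -152, 48), (194, 442, -164, 54), (70, 443, -175, 59), (48, 445, -182, 63), (45, 449, -185, 63), (45, 454, -186, 62)]
264 [(145, 436, -151, 45), (164, 442, -150, 43), (190, 442, -162, 49), (126, 444, -172, 54), (53, 444, -184, 60), (45, 448, -186, 60), (46, 454, -184, 57)]
266 [(161, 442, -136, 31), (167, 441, -151, 39), (179, 442, -163, 46), (166, 444, -170, 49), (66, 444, -183, 55), (45, 447, -188, 57), (45, 452, -189, 56)]
wheel yz [-0.14219693  0.04520476] 12380
x ext [0.44226301 0.4696914 ]
```

Rolling checks out: the hole is about 60° behind top after 237 mm, where 58° is expected. The wheel is centred on the lane at x=0.456 and upright.

```bash
python3 -m crank '[{"fingers":-0.05,"tx":0,"ty":0,"tz":0.15,"roll":0},{"fingers":-0.05,"tx":0,"ty":0,"tz":0.4,"roll":0},{"fingers":-0.05,"tx":0,"ty":0.01,"tz":0.67,"roll":0},{"fingers":-0.05,"tx":0,"ty":0.01,"tz":0.94,"roll":0},{"fingers":-0.05,"tx":0,"ty":0.01,"tz":1.21,"roll":0},{"fingers":-0.05,"tx":0,"ty":0.015,"tz":1.48,"roll":0},{"fingers":-0.05,"tx":0,"ty":0.015,"tz":1.75,"roll":0},{"fingers":-0.05,"tx":0,"ty":0.015,"tz":2,"roll":0}]' 3; cat > chk.py <<'E'
from h import *
import sys
from scipy.optimize import least_squares
t=sys.argv[1]
p,M,s=tool(); print(p.round(4),np.degrees(np.arctan2(M[1,1],M[0,1])),s['opening'],s['contact_force'].round(1),s['qpos'].round(3),s['time'])
for n in ('wrist','scene','side'):
    grab(n,t+n); P,im,ok=cloud(n,t+n); x,y,z=P[...,0],P[...,1],P[...,2]
    W=ok&(abs(x-.456)<.0135)&(abs(y-p[1])<.06)&(z>.022)&(z<.105)&(im.max(-1)<70); q=P[W]
    if len(q)<30: print(n,len(q)); continue
    f=least_squares(lambda c:np.hypot(q[:,1]-c[0],q[:,2]-c[1])-.045,[p[1],.045],loss='soft_l1',f_scale=.002); print(n,'wheel yz',f.x.round(4),len(q),'cost',f.cost)
    m=ok&(abs(x-.456)<.04)&(y-f.x[0]<-.015)&(y-f.x[0]>-.04)&(z>.055)&(z<.092)&(im.max(-1)<90); print('  x ext',np.percentile(x[m],[2,98]).round(4) if m.any() else 0)
E
python3 chk.py a
```

```text
time: 13.35
tool_pos: [0.4557, -0.0596, 0.0549]
tool_rot: [1.922, 1.571, -2.787]
contact_force: [1.9, -0.8, -1.1]
opening: 0.0478
[ 0.4557 -0.0596  0.0549] -179.85212893633727 0.04784878424042159 [ 1.9 -0.8 -1.1] [-0.297  0.5    1.937 -0.     0.705  2.842] 13.35
wrist wheel yz [-0.0648  0.045 ] 12577 cost 0.00201252003203069
  x ext [0.4425 0.4685]
scene wheel yz [-0.0633  0.0452] 642 cost 0.000510170602611036
  x ext [0.443  0.4693]
side wheel yz [-0.0635  0.0437] 599 cost 0.0007592972101627472
  x ext [0.4435 0.468 ]
```

The wheel lags the pads by 4.5 mm. I'll regrip before the sill, with the pads 2 mm behind the stub.

```bash
python3 -m crank '[{"fingers":0.2,"tx":0,"ty":0,"tz":0,"roll":0},{"fingers":0.2,"tx":0,"ty":0,"tz":0,"roll":0},{"fingers":0.2,"tx":0,"ty":0,"tz":-0.08,"roll":0},{"fingers":0.2,"tx":0,"ty":0,"tz":-0.16,"roll":0},{"fingers":0.2,"tx":0,"ty":0,"tz":-0.16,"roll":0},{"fingers":-0.05,"tx":0,"ty":0,"tz":-0.16,"roll":0},{"fingers":-0.05,"tx":0,"ty":0,"tz":-0.16,"roll":0},{"fingers":-0.05,"tx":0,"ty":0,"tz":-0.16,"roll":0}]' 5; python3 chk.py b
```

```text
time: 14.5
tool_pos: [0.4557, -0.0667, 0.0549]
tool_rot: [2.228, 1.571, -2.482]
contact_force: [0.3, -0.5, -0.1]
opening: 0.048
[ 0.4557 -0.0667  0.0549] -179.85471836960332 0.048028539046248216 [ 0.3 -0.5 -0.1] [-0.312  0.501  1.934 -0.     0.707  2.827] 14.5
wrist wheel yz [-0.0652  0.045 ] 11081 cost 0.0017516174928943423
  x ext [0.4423 0.4685]
scene wheel yz [-0.0649  0.0453] 626 cost 0.0004806254380678882
  x ext [0.4435 0.47  ]
side wheel yz [-0.0643  0.0435] 588 cost 0.000618606480490862
  x ext [0.4333 0.4657]
```

```bash
python3 -m crank '[{"fingers":-0.05,"tx":0,"ty":0,"tz":0.12,"roll":0},{"fingers":-0.05,"tx":0,"ty":0,"tz":0.32,"roll":0},{"fingers":-0.05,"tx":-0.01,"ty":0,"tz":0.53,"roll":0},{"fingers":-0.05,"tx":-0.06,"ty":0,"tz":0.74,"roll":0},{"fingers":-0.05,"tx":-0.08,"ty":0,"tz":0.95,"roll":0},{"fingers":-0.05,"tx":-0.07,"ty":0,"tz":1.15,"roll":0},{"fingers":-0.05,"tx":-0.04,"ty":0,"tz":1.35,"roll":0},{"fingers":-0.05,"tx":0,"ty":0,"tz":1.55,"roll":0}]' 5; python3 chk.py c
```

```text
time: 15.65
tool_pos: [0.4554, -0.0041, 0.0545]
tool_rot: [1.303, 1.57, 2.876]
contact_force: [-0.6, 0.3, -4.0]
opening: 0.0477
[ 0.4554 -0.0041  0.0545] -179.86168263675 0.04766486011002374 [-0.6  0.3 -4. ] [-0.178  0.496  1.948  0.     0.699  2.962] 15.65
wrist wheel yz [-0.0047  0.0451] 11429 cost 0.0018388667336508963
  x ext [0.4419 0.468 ]
scene wheel yz [-0.0036  0.0453] 583 cost 0.0005028466359028891
  x ext [0.4431 0.4693]
side wheel yz [-0.0035  0.0433] 491 cost 0.0005332332866929527
  x ext [0.4419 0.4676]
```

The wheel is at y≈-0.004 and back at z=0.045, so it is over the sill. Releasing and lifting clear.

```bash
python3 -m crank '[{"fingers":0.3,"tx":0,"ty":0,"tz":0,"roll":0},{"fingers":0.3,"tx":0,"ty":0,"tz":0,"roll":0},{"fingers":0.3,"tx":0,"ty":0,"tz":0,"roll":0},{"fingers":0.3,"tx":-0.3,"ty":0,"tz":0,"roll":0},{"fingers":0.3,"tx":-1,"ty":0,"tz":0,"roll":0},{"fingers":0.3,"tx":-2,"ty":0,"tz":0,"roll":0},{"fingers":0.3,"tx":-3,"ty":0,"tz":0,"roll":0},{"fingers":0.3,"tx":-4,"ty":0,"tz":0,"roll":0}]' 5; python3 -m crank '[{"fingers":0.3,"tx":0,"ty":0.3,"tz":-0.6,"roll":0},{"fingers":0.3,"tx":0,"ty":0.6,"tz":-1.4,"roll":0},{"fingers":0.3,"tx":0,"ty":0.6,"tz":-2.4,"roll":0},{"fingers":0.3,"tx":0,"ty":0.6,"tz":-3.4,"roll":0},{"fingers":0.3,"tx":0,"ty":0.6,"tz":-4,"roll":0},{"fingers":0.3,"tx":0,"ty":0.6,"tz":-4,"roll":0},{"fingers":0.3,"tx":0,"ty":0.6,"tz":-4,"roll":0},{"fingers":0.3,"tx":0,"ty":0.6,"tz":-4,"roll":0}]' 5; python3 - <<'E'
from h import *
from scipy.optimize import least_squares
a,_,_=grab('scene','f1'); b,_,_=grab('side','f2'); w,_,_=grab('wrist','f3')
for n,t in(('scene','f1'),('side','f2'),('wrist','f3')):
    P,im,ok=cloud(n,t); x,y,z=P[...,0],P[...,1],P[...,2]
    m=ok&(abs(x-.456)<.0135)&(abs(y+.004)<.06)&(z>.022)&(z<.105)&(im.max(-1)<70); q=P[m]
    if len(q)<30: print(n,len(q)); continue
    f=least_squares(lambda c:np.hypot(q[:,1]-c[0],q[:,2]-c[1])-.045,[0,.045],loss='soft_l1',f_scale=.002); print(n,f.x.round(4))
    m=ok&(x>.335)&(x<.42)&(y>-.3)&(y<-.17)&(z>.008)&(z<.05); print(' padlock',P[m].mean(0).round(3),np.percentile(P[m],[2,98],axis=0).round(3).tolist())
cv2.imwrite('pics/fin.png',np.hstack([cv2.resize(a[180:360,190:390,::-1],(440,396)),cv2.resize(b[210:390,270:430,::-1],(352,396))]))
E
```

```text
time: 16.8
tool_pos: [0.4555, -0.0048, 0.2172]
tool_rot: [-1.837, 1.57, -0.264]
contact_force: [0.8, -1.0, 0.2]
opening: 0.0596
time: 17.8
tool_pos: [0.432, -0.1639, 0.2152]
tool_rot: [-1.39, 1.571, 0.184]
contact_force: [0.5, 0.5, -0.2]
opening: 0.0598
scene [-0.0048  0.0453]
 padlock [ 0.373 -0.253  0.015] [[0.353, -0.275, 0.009], [0.393, -0.211, 0.019]]
side [-0.0042  0.0436]
 padlock [ 0.371 -0.244  0.014] [[0.351, -0.271, 0.008], [0.391, -0.206, 0.018]]
wrist [-0.0052  0.045 ]
 padlock [ 0.373 -0.248  0.016] [[0.353, -0.272, 0.01], [0.393, -0.21, 0.019]]
```

View pics/fin.png

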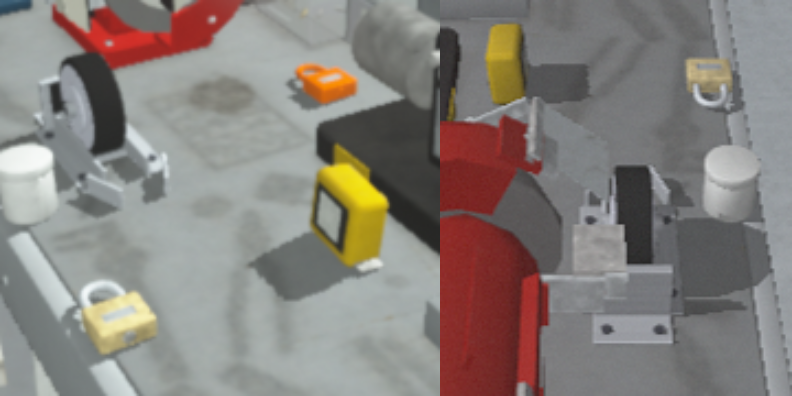

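The final view shows the wheel upright in the chock against the stop end, with the padlock flat near the front edge and the pot and measure unmoved. One roll-phase check, then I hand in.

```bash
python3 - <<'E'
from h import *
P,im,ok=cloud('scene','f1'); x,y,z=P[...,0],P[...,1],P[...,2]
m=ok&(x>.43)&(x<.450)&(np.hypot(y+.0047,z-.045)<.036)&(np.hypot(y+.0047,z-.045)>.025)&(im.max(-1)<100)
print(m.sum(), np.degrees(np.arctan2(y[m]+.0047,z[m]-.045)).round().astype(int).tolist()[:40])
hand_in(); print(observe()['time'])
E
```

```text
1 [102]
the job is handed in; nothing more can be done
the job is handed in; nothing more can be done
```

The job is handed in. The castor wheel is parked upright in the chock between sill and stop, at about 18 s on the robot's clock against the 58 s limit.

- **Padlock:** it was the thing in the lane. I picked it up and set it down flat, label still up, at about (0.37, -0.25), roughly 83 mm to the side of the lane. The pot, the tape measure and the orange look-alike were not touched.
- **Wheel:** I rolled it on its axle stubs with a 3 N pinch, steering it onto the lane. I regripped once in the chock entry and took it over the sill with 5 N, raising the gripper a little less than the sill lifts the wheel.

**Last checks**
- **Position:** all three cameras put the wheel's centre at y about -0.005, which is within a millimetre or so of the chock's origin. Its height was 0.044 to 0.045 m, so it stands on the bench past the sill. The gripper was open and well clear.
- **Rolling:** after 237 mm the mark was about 63° behind the top, against 58° expected.
- **Weak check:** the final roll check rests on a single dark pixel, at about 102° where pure rolling over roughly 374 mm gives 116°. That alone does not prove the wheel rolled without any slip on the last stretch over the sill.
- **Slip on the pads:** the stubs slid up to about 4.5 mm along the finger pads before the regrip. This was slip in the grip, not skidding on the bench.

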